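# Stack a part tray on the stacking frame and latch it

### The arm

A 6-joint arm with a two-finger parallel gripper is mounted at the origin on a cart in front of the work surface, level with it; the furniture and walls round the work are solid. World frame = base frame: x ahead of the robot, y to its left, z up, the work surface at z = 0. Lengths are in mm, angles in rad, forces in N, time in s.
With the tool pointing down it reaches from about 275 to 1000 mm from the base axis. Payload 8.4 kg.
Tool frame: the origin (TCP) lies where the fingers leave the gripper's body, on its centre line; the fingertips stand 73 mm ahead of it and the grasp point (between the pads) lies 54 mm ahead of it (grip_point_offset is the distance from the TCP to the grasp point, in mm); z points along the fingers, y is the direction in which the jaws open and shut (so a half turn about z gives the same grasp; the last joint's range is limited). The gripper opens to 85 mm and grips with 20 to 120 N. Pads are 22 mm wide; open, the fingers measure 114 mm over their backs; the gripper's body (76 mm by 85 mm) begins 54 mm behind the grasp point. The pads swing forward as they close: fully open they stand 13 mm farther back than shut.
Start: joints at [-1.291, 0.353, 1.633, -0, 1.155, -0.002], TCP at [173.802, -600.351, 303.881] pointing down, gripper open.
Joint ranges: [-2.63, 2.63], [-0.92, 2.1], [0.06, 2.66], [-1.3, 4.44], [0, 2.69], [-3.02, 3.02]. Speed limits (rad/s): [2.22, 2.22, 2.79, 3.14, 3.14, 3.14].

### API

Orientations are given as [roll, pitch, yaw] about the fixed x, y, z axes, in that order (R = Rz(yaw) Ry(pitch) Rx(roll)).
In Python, from rig import sense, grab_frame, sign_off, grip_point_offset gives the robot as it stands. The module is installed in compiled form; this text tells all that it offers.
- The arm moves only by the tool drive_tool, never from a script. Its argument "targets" is one flat list of numbers, 7 for each row, row after row: the shift along the tool's x, y, z in m, then the turn, a rotation vector about the tool's x, y, z in rad, then the opening, from 0 (shut) to 1 (fully open). In form: [tx, ty, tz, wx, wy, wz, grip, tx, ty, tz, wx, wy, wz, grip, ...]. A call has 1 to 12 rows; each row is the pose to reach, as a shift and turn from the pose commanded when the call began, along the tool's axes at that moment; what a row does not reach only later rows make up. A row lasts 1/12 s, in which the tool goes at most 41.7 mm and 7.16 degrees, less where a joint would pass 70% of its speed; a pose out of reach is approached as far as the arm can. A call with a gripper value outside its range is refused whole. The fingers move at their own pace and stop on an object; "force" is the grip in N (left out, the last holds). Time passes only in rows, so rows that repeat a pose let the fingers close. It gives the time, the measured TCP pose, the force and the opening at its end, in the units of the state.
- sense(): the state, without advancing time (a new reading comes with each control period).
- grab_frame(name): name is "scene" or "top"; returns a dict with "color" (480x640x3 uint8, blue, green, red), "vertical_fov" (degrees; the focal length in pixels is half the picture's height over the tangent of half this angle, whatever the lens; pixels are square), "cx", "cy" (the principal point, pixels), "k1" (the pictures are not rectified: a ray, as slopes to the right and down, at radius r is drawn at 1 + k1 r^2 times it, then the intrinsics apply), "world_from_camera" (4x4, takes a point from camera to world coordinates). Camera axes: x right, y down, z forward; pixel columns grow to the right and rows downward; lengths in mm; the calibration is good to about 2 mm. A picture is of the moment at which its call begins. There is no depth.
- sign_off(): hands the job in, once; it reports no verdict.
The state is a dict: "clock": time; "qpos": joint angles; "qvel": joint speeds; "joint_efforts": joint torques, N m; "eef_pos": TCP position; "tcp_rot": TCP orientation; "contact_force": force on the tool from outside, world axes, zero at the start; "wrist_torque": the same for the moment, N m; "opening": opening from 0.0 (shut) to 1.0 (fully open).
Only numpy, scipy, OpenCV 4.12 (cv2) and the standard library are available. Lean on these libraries where they do the work, as an engineer would, in place of code of your own. Each camera call takes 0.05 s, during which the arm holds its last target. There are 200 camera calls.

### The job

Pick up the tray of valve bodies by its handle and set it on the tray of sleeves, latch end to latch end, feeling gently for the sockets until all four corner lugs drop in and it sits fully home. Then swing the latch up over its strike to lock the two together and let go. Keep the tray level, spill nothing, do not force it down, and leave the other things where they stand.

Things in the scene. Friction and masses are not known exactly. Their poses are not given: they have to be found in the camera images.
- upper_tray: Grey moulded tray, 172 x 122 mm (180 x 130 over its lip), walls up to z 48. Origin: centre, at the level of the lug tips; x along its length, z up. Four square lugs 14 x 14 mm, 12 mm long, stand below its floor at x +-66, y +-41. Black handle bar along x on two posts: 96 long, 18 wide (y), z 62 to 82, centred. With its valve bodies 0.6 to 0.8 kg. Stands on its lugs, its long side across the bench, strike to the right.
- strike (a point): Top middle of the steel strike block on the upper tray's end wall, at x -90, y 0, z 38 in the tray's frame; 8 mm proud of the wall, 32 wide, 14 tall. The latch's nose passes 2 mm over its top only when the tray is fully home. This end must lie over the latch end (-x) of the lower tray.
- lower_tray: Grey tray full of sleeves, 176 x 126 mm, heavy, does not move. Origin: centre of its underside; x along its length, z up; latch at its -x end, which faces the robot. A steel frame lies on its rim, screwed down through oversize holes: it may sit up to 6 mm off centre in x and in y (not turned), which the measured pose does not show. Seated, the upper tray's origin is 58 mm above this one, axes alike.
- rim_centre (a point): Centre of the lower tray's rim, at the height of the frame's top face (z 70 above the bench). The frame has a flat 42 x 42 mm plate at each corner with a square 17 x 17 mm hole, without lead-in, for a lug; hole centres x +-66, y +-41 from the frame's own middle, which may be up to 6 mm off this point. A lug that misses its hole rests on the plate, 12 mm high.
- latch (a joint): Angle of the steel latch plate, rad: 0 upright, closed on the strike; grows as it leans out to -x; starts 0.6 to 1.0. Hinge pin along y at x -98, y 0, z 60 of the lower tray (moves with the frame, up to 6 mm off). Plate 36 wide, 4 thick, 55 mm long above the pin, a nose inside 38 to 43 mm above the pin. Stays where it is left; 1 to 5 N pushes it. Push its outer face towards +x.
- valve_a: Aluminium valve body, 42 mm across, 64 tall, loose and upright in a pocket of the upper tray. Origin: centre of its underside.
- valve_b: Aluminium valve body, 39 mm across, 59 tall, loose and upright in a pocket of the upper tray. Origin: centre of its underside.
- valve_c: Aluminium valve body, 39 mm across, 59 tall, loose and upright in a pocket of the upper tray. Origin: centre of its underside.
- valve_d: Aluminium valve body, 42 mm across, 64 tall, loose and upright in a pocket of the upper tray. Origin: centre of its underside.
- thread_lock: Small red thread-lock bottle, 28 mm across, 84 tall, standing left of the bowl; a bystander. Origin: centre of its underside.
- alu_cup: Thin turned aluminium cup, 45 mm across, 52 tall, right of the bowl; a bystander. Origin: centre of its underside.
- swarf_brush: Turquoise hand brush, 30 x 85 x 55 mm, near the left front of the bench; a bystander. Origin: centre of its underside.

How it is judged:
By the outcome, as a careful person would: the job done as asked, in the order asked, and still so for the second after the job is handed in, with the robot touching nothing.
It also fails if it takes over 72 s, if anything falls off the work surface, if the arm or the gripper's body presses on something with over 40 N, if the wrist force passes 120 N, or if a joint passes its speed limit or range.

## Working session

There is one attempt and no reset: what is moved stays moved. The work goes in short steps, Python scripts to look and compute and a tool call to move; the robot and the scene stay as the last step left them, time stands still between calls to the robot, and variables do not carry over. Pictures are saved under pics/ and viewed, about 8 in all and at most 12, crops included, and the job is handed in when it is done.

Besides the shell and the picture viewer there is one more tool, called after "Emit:" by a JSON object that holds its "op" and its "data", one argument or row to a line. drive_tool: Moves the arm, as the interface text tells. Its arguments: {"type":"object","properties":{"targets":{"type":"array"},"force":{"type":"number"}},"required":["targets"]}

```bash
mkdir -p pics
cat > h.py <<'E'
import numpy as np, cv2
from rig import sense, grab_frame, sign_off, grip_point_offset
def cam(f):
    h,w=f["color"].shape[:2]; fl=h/2/np.tan(np.radians(f["vertical_fov"])/2); return fl
def ray(f,u,v):
    fl=cam(f); d=np.array([(u-f["cx"])/fl,(v-f["cy"])/fl]); s=d.copy()
    for _ in range(20): s=d/(1+f["k1"]*(s@s))
    T=np.array(f["world_from_camera"]); return T[:3,3],T[:3,:3]@np.array([s[0],s[1],1])
def onz(f,u,v,z):
    o,d=ray(f,u,v); return o+d*(z-o[2])/d[2]
def proj(f,p):
    T=np.array(f["world_from_camera"]); c=T[:3,:3].T@(np.array(p,float)-T[:3,3]); s=c[:2]/c[2]
    s=s*(1+f["k1"]*(s@s)); return cam(f)*s+[f["cx"],f["cy"]]
E
python3 - <<'E'
from h import *
for n in("scene","top"):
    f=grab_frame(n); cv2.imwrite(f"pics/{n}0.png",f["color"]); print(n,f["vertical_fov"],f["cx"],f["cy"],f["k1"],np.round(f["world_from_camera"],3).tolist())
print(sense(),grip_point_offset)
E
```

```text
scene 49.70461390827065 323.4877563422919 232.4351512147321 -0.04178964313431126 [[-0.959, 0.243, -0.143, 642.854], [0.282, 0.848, -0.449, 482.093], [0.012, -0.471, -0.882, 927.879], [0.0, 0.0, 0.0, 1.0]]
top 54.10213258656768 318.2127873643244 243.02338040961678 -0.10446737729574457 [[0.017, -0.983, 0.185, 348.739], [-0.999, -0.024, -0.037, 55.132], [0.04, -0.184, -0.982, 1015.76], [0.0, 0.0, 0.0, 1.0]]
{'clock': 0.1, 'qpos': array([-1.29142486e+00,  3.53604588e-01,  1.63407702e+00, -1.50036026e-05,
        1.15525535e+00, -2.42077961e-03]), 'qvel': array([-6.33449976e-04, -1.84635739e-03, -1.92883533e-03,  1.88214451e-04,
       -1.00509162e-03, -1.18755992e-05]), 'joint_efforts': array([ 9.91592242e-04, -6.06355834e+01, -3.42819035e+01,  1.45603753e-04,
        4.07333122e-03, -2.04674473e-05]), 'eef_pos': array([ 173.68302035, -600.00700203,  303.2132783 ]), 'tcp_rot': array([-3.14024832e+00,  1.04643044e-05,  2.81798320e-01]), 'contact_force': array([ 0.01190576, -0.08787976, -0.67817527]), 'wrist_torque': array([-0.0371957 , -0.02292384,  0.01009213]), 'opening': 0.9977652928309333} 53.900000000000006
```

View pics/scene0.png

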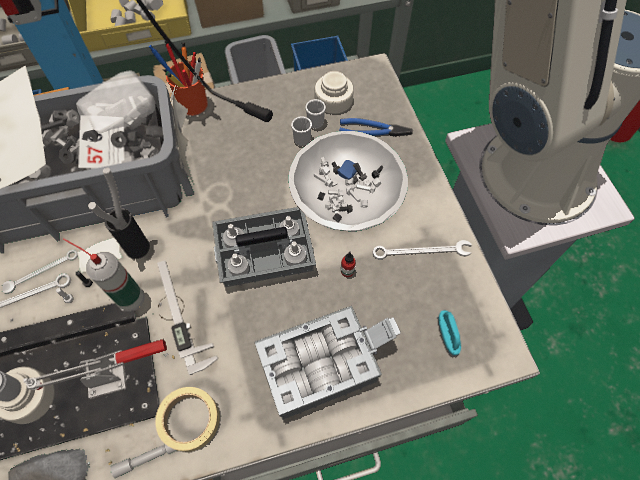

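View pics/top0.png

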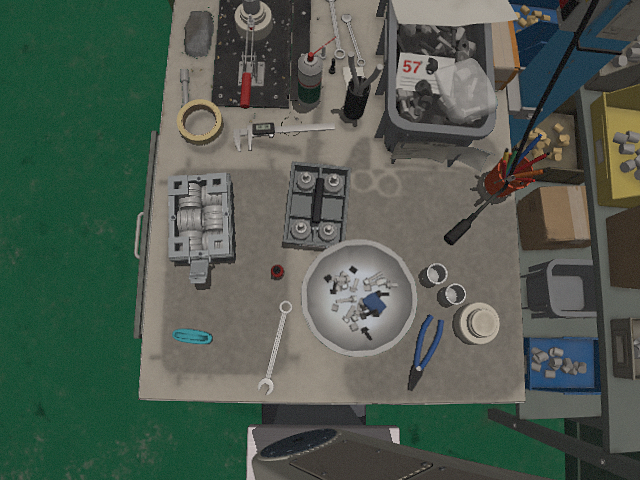

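Top view: lower tray at about (201,220) with its latch at (201,270); upper tray at about (317,205), handle (317,180)-(317,222). I'll zoom to find the strike and take corners.

Run:
```python
from h import *
t=cv2.imread("pics/top0.png"); s=cv2.imread("pics/scene0.png")
a=cv2.resize(t[150:290,160:360],None,fx=4,fy=4,interpolation=cv2.INTER_CUBIC); cv2.imwrite("pics/c1.png",a)
b=cv2.resize(s[200:425,205:405],None,fx=2.6,fy=2.6,interpolation=cv2.INTER_CUBIC); cv2.imwrite("pics/c2.png",b)
```

```text
(no output)
```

View pics/c1.png

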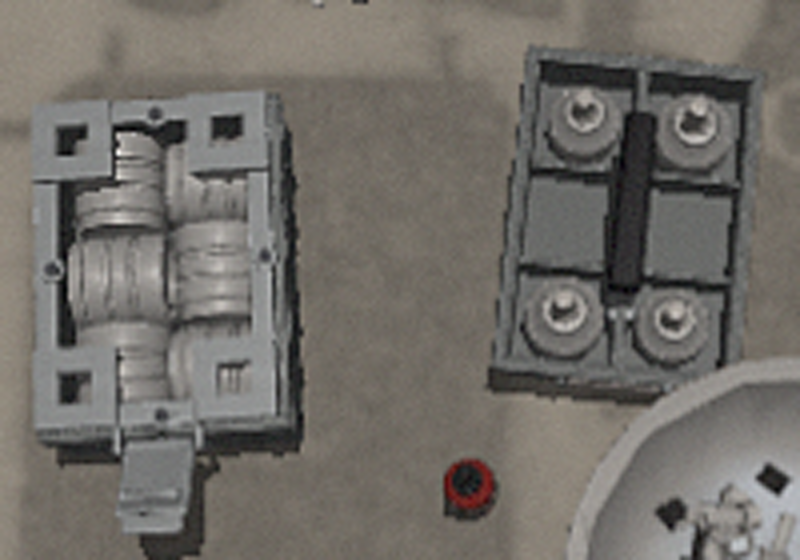

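View pics/c2.png

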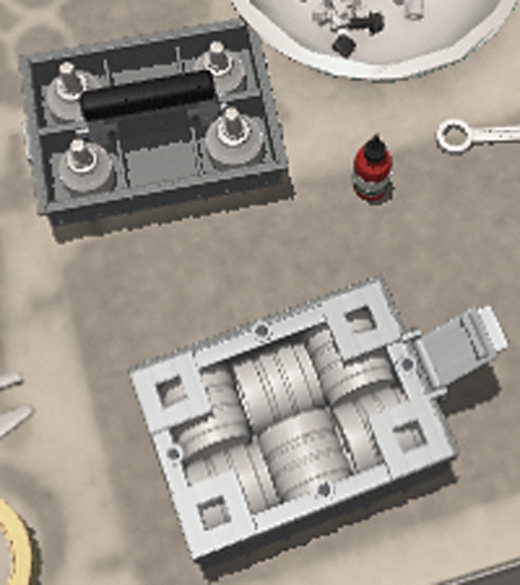

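Lower tray: frame holes in c1 at (70,140),(227,127),(73,387),(232,375), in c2 at (172,390),(360,320),(212,513),(408,436). Upper tray: the lip corners are clear but the strike isn't yet visible. Next I'll compute positions and look at the tray ends enlarged.

```bash
cat > m.py <<'E'
from h import *
ft=grab_frame("top"); fs=grab_frame("scene")
C1=lambda p:(p[0]/4+160-.4,p[1]/4+150-.4)
C2=lambda p:(p[0]/2.6+205-.3,p[1]/2.6+200-.3)
H1=[(70,140),(227,127),(73,387),(232,375)]; H2=[(212,513),(172,390),(408,436),(360,320)]
for f,C,H in((ft,C1,H1),(fs,C2,H2)):
    P=np.array([onz(f,*C(p),69) for p in H])[:,:2]; m=P.mean(0)
    ax=(P[0]+P[1]-P[2]-P[3]); print("frame",m,"yaw",np.arctan2(ax[1],ax[0]),"len",np.linalg.norm(ax)/2,np.linalg.norm(P[0]+P[2]-P[1]-P[3])/2)
L1=[(530,46),(763,70),(490,374),(738,392)]
P=np.array([onz(ft,*C1(p),48) for p in L1[:3]])[:,:2]; print("lip",P.round(1).tolist(), (P[1]+P[2])/2)
L2=[(45,215),(20,58),(285,183),(245,22)]
Q=np.array([onz(fs,*C2(p),48) for p in L2])[:,:2]; print("lip s",Q.round(1).tolist(),Q.mean(0))
for f,reg in((ft,(300,170,340,235)),(fs,(225,220,300,255))):
    x0,y0,x1,y1=reg; g=f["color"][y0:y1,x0:x1].max(2); n,l,st,c=cv2.connectedComponentsWithStats((g<45).astype(np.uint8))
    k=1+st[1:,4].argmax(); ys,xs=np.nonzero(l==k); r=cv2.minAreaRect(np.c_[xs,ys].astype(np.float32)); b=cv2.boxPoints(r)+[x0,y0]
    b=b.astype(float); W=np.array([onz(f,*p,78) for p in b])[:,:2]; print("handle",st[k],b.mean(0),W.mean(0),W.round(1).tolist())
E
python3 m.py
python3 - <<'E'
import cv2,numpy as np
t=cv2.imread("pics/top0.png"); s=cv2.imread("pics/scene0.png")
a=cv2.resize(t[228:258,275:365],(720,240),interpolation=cv2.INTER_CUBIC)
b=cv2.resize(s[205:295,205:325],(440,330),interpolation=cv2.INTER_CUBIC)
o=np.zeros((580,720,3),np.uint8); o[:240]=cv2.convertScaleAbs(a,alpha=1.9); o[245:575,:440]=cv2.convertScaleAbs(b,alpha=1.8)
d=cv2.resize(t[155:178,280:350],(275,90),interpolation=cv2.INTER_CUBIC); o[245:335,445:]=cv2.convertScaleAbs(d,alpha=1.8)
cv2.imwrite("pics/c3.png",o)
E
```

```text
frame [582.77158139 271.50855683] yaw 0.08301419938371284 len 132.18340949594284 82.12259312002148
frame [583.33433008 270.12820618] yaw 0.08595743466395003 len 131.69284662006476 82.2547511485797
lip [[710.1, 78.8], [700.4, -48.1], [528.6, 94.6]] [614.4961617   23.26397105]
lip s [[708.1, 82.5], [701.6, -47.3], [539.0, 105.5], [531.7, -31.2]] [620.10335076  27.37815993]
handle [  0   8  40  49 368] [319.5 202. ] [611.9204728   18.89272181] [[662.1, 60.5], [664.6, -21.1], [561.5, -21.9], [559.5, 58.0]]
handle [ 11   7  52  20 411] [261.36465478 236.54203045] [617.94373942  26.07965992] [[664.2, 10.2], [569.9, 17.5], [572.2, 42.0], [665.5, 34.6]]
```

View pics/c3.png

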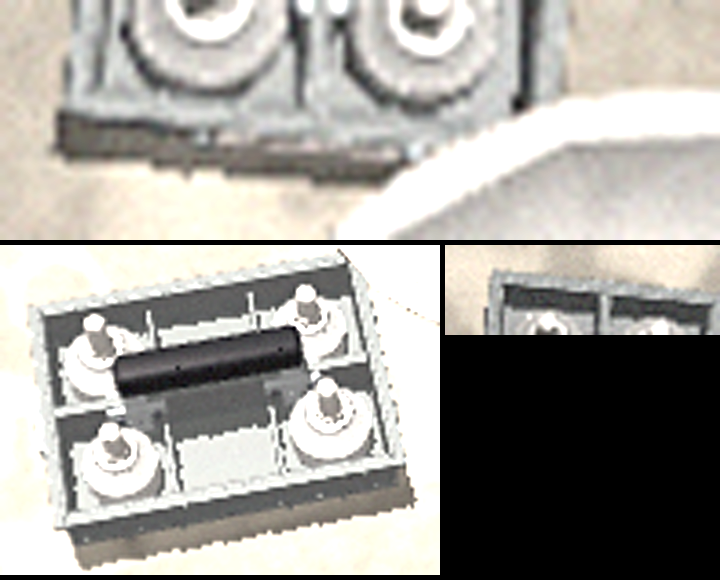

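c3: the -x (robot-facing) end wall carries a thin bright strip at about (265,145), probably the strike; nothing shows at the far end. I'll confirm it once the tray is lifted. Next: how close the lamp is to my path, and the first move.

```bash
cat >> h.py <<'E'
from scipy.spatial.transform import Rotation as R
def rel(pos,rpy,s=None):
    s=s or sense(); R0=R.from_euler("xyz",s["tcp_rot"]); 
    d=R0.inv().apply(np.array(pos,float)-s["eef_pos"])/1000; w=(R0.inv()*R.from_euler("xyz",rpy)).as_rotvec()
    print("rel",d.round(4).tolist(),w.round(4).tolist())
def tri(a,b):
    (o1,d1),(o2,d2)=a,b; t=np.linalg.lstsq(np.c_[d1,-d2],o2-o1,rcond=None)[0]; p,q=o1+d1*t[0],o2+d2*t[1]; return (p+q)/2,np.linalg.norm(p-q)
E
python3 - <<'E'
from h import *
ft=grab_frame("top"); fs=grab_frame("scene")
for a,b in(((447,243),(270,116)),((470,225),(237,101))): print(tri(ray(ft,*a),ray(fs,*b)))
rel((440,-180,300),(np.pi,0,0)); rel((616,25,260),(np.pi,0,-.083))
E
```

```text
(array([ 533.56632543, -248.17247327,   77.66320599]), np.float64(4.475354584567203))
(array([ 583.87253584, -307.49393702,   70.59645124]), np.float64(23.96976450179933))
rel [0.3726, -0.3296, 0.0038] [-0.0005, 0.0001, 0.2818]
rel [0.5987, -0.4775, 0.0439] [-0.0005, 0.0001, 0.3648]
```

Emit:
{"op": "drive_tool", "data": {
  "targets": [0.373,-0.33,0.004,0,0,0.282,1,0.373,-0.33,0.004,0,0,0.282,1,0.373,-0.33,0.004,0,0,0.282,1,0.373,-0.33,0.004,0,0,0.282,1,0.373,-0.33,0.004,0,0,0.282,1,0.373,-0.33,0.004,0,0,0.282,1,0.373,-0.33,0.004,0,0,0.282,1,0.373,-0.33,0.004,0,0,0.282,1,0.373,-0.33,0.004,0,0,0.282,1,0.373,-0.33,0.004,0,0,0.282,1,0.599,-0.478,0.044,0,0,0.365,1,0.599,-0.478,0.044,0,0,0.365,1]
}}

```text
clock: 1.3
eef_pos: [449.4, -181.9, 291.4]
tcp_rot: [3.141, -0.001, -0.088]
contact_force: [-0.4, -1.3, 0.3]
opening: 0.999
```

```bash
python3 -c "
from h import *
print(sense()['clock']);rel((616,25,230),(np.pi,0,-.083))"
```

```text
1.3
rel [0.1477, -0.2208, 0.0615] [0.0004, -0.0013, -0.0049]
```

Emit:
{"op": "drive_tool", "data": {
  "targets": [0.148,-0.221,0.062,0,-0.001,0.005,1,0.148,-0.221,0.062,0,-0.001,0.005,1,0.148,-0.221,0.062,0,-0.001,0.005,1,0.148,-0.221,0.062,0,-0.001,0.005,1,0.148,-0.221,0.062,0,-0.001,0.005,1,0.148,-0.221,0.062,0,-0.001,0.005,1,0.148,-0.221,0.062,0,-0.001,0.005,1,0.148,-0.221,0.062,0,-0.001,0.005,1,0.148,-0.221,0.062,0,-0.001,0.005,1]
}}

```text
clock: 2.05
eef_pos: [614.5, 25.1, 228.2]
tcp_rot: [3.141, 0.002, -0.086]
contact_force: [-0.4, 0.1, 0.2]
opening: 1.004
```

Run:
```python
from h import *
print(sense()['clock'],sense()['eef_pos'],sense()['tcp_rot'])
fs=grab_frame("scene");ft=grab_frame("top"); a=cv2.resize(fs["color"][130:300,190:340],None,fx=3,fy=3); b=cv2.resize(ft["color"][150:300,260:400],None,fx=2.4,fy=3.4)
cv2.imwrite("pics/d.png",np.hstack([a,b[:510]]))
rel((616,25,127),(np.pi,0,-.083))
```

```text
2.05 [614.4737113   25.12443237 228.18575042] [ 3.14129923e+00  2.26086502e-03 -8.60197928e-02]
rel [0.0023, -0.0016, 0.1019] [0.0004, 0.0018, -0.0051]
```

View pics/d.png

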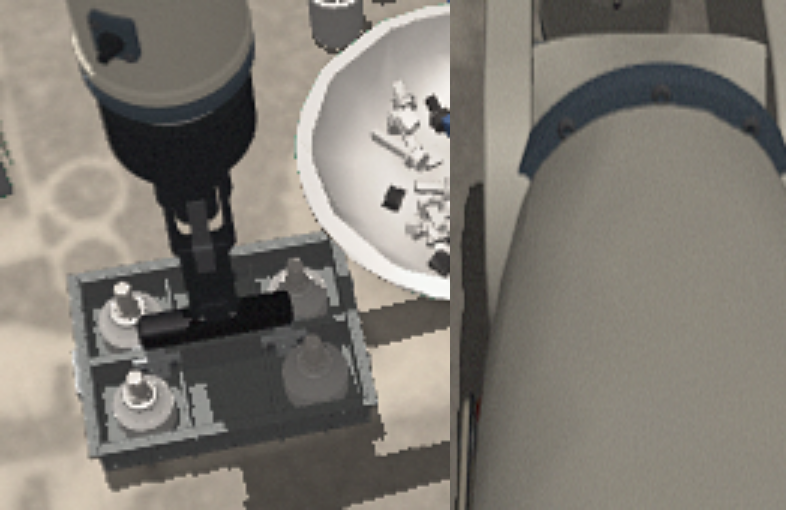

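d.png: gripper is centred over the handle (about (215,318)). A bright bump at (78,370) shows on the far (+x) end, so the strike is probably there and the tray needs a half turn. I'll check again when it's lifted.

Emit:
{"op": "drive_tool", "data": {
  "targets": [0.002,-0.001,0.03,0,0,0,1,0.002,-0.001,0.06,0,0,0,1,0.002,-0.001,0.08,0,0,0,1,0.002,-0.001,0.09,0,0,0,1,0.002,-0.001,0.101,0,0,0,1,0.002,-0.001,0.101,0,0,0,1,0.002,-0.001,0.101,0,0,0,1],
  "force": 60
}}

```text
clock: 2.73
eef_pos: [616.6, 24.5, 128.5]
tcp_rot: [-3.142, 0.001, -0.089]
contact_force: [0.4, -0.2, 0.1]
opening: 0.997
```

Emit:
{"op": "drive_tool", "data": {
  "targets": [0,0,0,0,0,0,0.4,0,0,0,0,0,0,0.25,0,0,0,0,0,0,0.15,0,0,0,0,0,0,0.1,0,0,0,0,0,0,0.05,0,0,0,0,0,0,0.0,0,0,0,0,0,0,0.0,0,0,0,0,0,0,0.0,0,0,0,0,0,0,0.0],
  "force": 60
}}

```text
clock: 3.48
eef_pos: [616.5, 24.7, 128.2]
tcp_rot: [3.141, 0.001, -0.088]
contact_force: [-0.9, -5.2, 3.0]
opening: 0.197
```

Gripped (0.197 × 85 ≈ 17 mm). Lift slowly.

Emit:
{"op": "drive_tool", "data": {
  "targets": [0,0,-0.003,0,0,0,0,0,0,-0.008,0,0,0,0,0,0,-0.018,0,0,0,0,0,0,-0.03,0,0,0,0,0,0,-0.045,0,0,0,0,0,0,-0.06,0,0,0,0,0,0,-0.075,0,0,0,0,0,0,-0.09,0,0,0,0,0,0,-0.105,0,0,0,0,0,0,-0.115,0,0,0,0,0,0,-0.12,0,0,0,0,0,0,-0.12,0,0,0,0]
}}

```text
clock: 4.48
eef_pos: [616.9, 25.0, 249.6]
tcp_rot: [-3.141, -0.001, -0.088]
contact_force: [-0.1, -0.2, -6.6]
opening: 0.203
```

Run:
```python
from h import *
s=sense();print(s['clock'],s['eef_pos'],s['tcp_rot'],s['contact_force'],s['wrist_torque'],s['opening'],s['qpos'])
fs=grab_frame("scene"); cv2.imwrite("pics/e.png",cv2.resize(fs["color"][70:330,150:410],(780,600)[0:1]*1+(600,) if 0 else (780,600),interpolation=cv2.INTER_CUBIC))
```

```text
4.4833 [616.89693468  25.02145452 249.57599614] [-3.14131063e+00 -1.06784317e-03 -8.81314656e-02] [-0.14983664 -0.20621348 -6.63089489] [-0.00045611 -0.03297793 -0.00236183] 0.2027225525290435 [3.80448250e-02 3.95463132e-01 1.70085080e+00 1.68192778e-04
 1.04418389e+00 1.69688801e+00]
```

View pics/e.png

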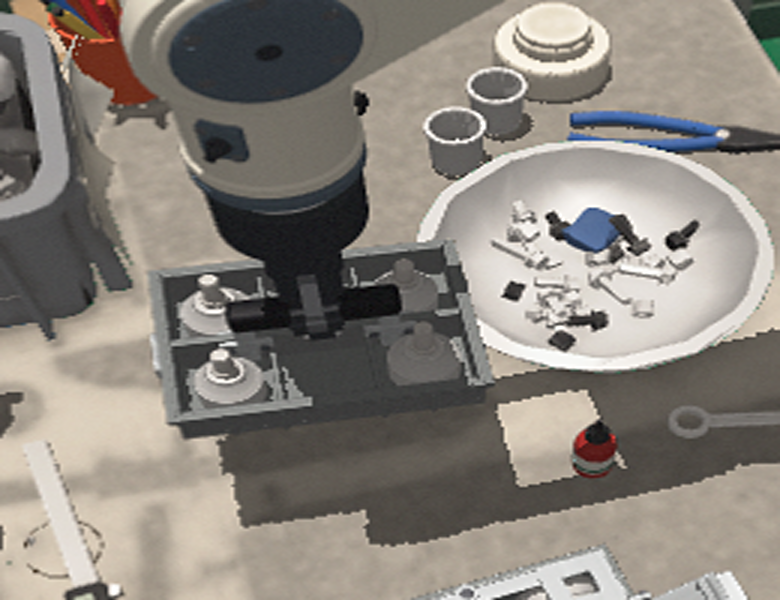

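e.png: tray held level; a bright bump on the left (far) end at (155,350), none at the right end. Moving towards the middle while turning about +63° of yaw.

Emit:
{"op": "drive_tool", "data": {
  "targets": [-0.002,-0.004,-0.001,0,0,-0.04,0,-0.006,-0.012,-0.002,0,0,-0.12,0,-0.012,-0.024,-0.004,0,0,-0.22,0,-0.019,-0.037,-0.005,0,0,-0.33,0,-0.026,-0.05,-0.005,0,0,-0.44,0,-0.033,-0.063,-0.005,0,0,-0.55,0,-0.04,-0.076,-0.005,0,0,-0.66,0,-0.047,-0.089,-0.005,0,0,-0.77,0,-0.053,-0.102,-0.005,0,0,-0.88,0,-0.058,-0.112,-0.005,0,0,-0.99,0,-0.062,-0.118,-0.005,0,0,-1.07,0,-0.063,-0.12,-0.005,0,0,-1.1,0]
}}

```text
clock: 5.53
eef_pos: [563.1, 151.0, 251.7]
tcp_rot: [-3.139, 0.002, 1.018]
contact_force: [-0.2, -0.1, -6.4]
opening: 0.197
```

Emit:
{"op": "drive_tool", "data": {
  "targets": [0,0,0,0,0,-0.04,0,0,0,0,0,0,-0.12,0,0,0,0,0,0,-0.22,0,0,0,0,0,0,-0.33,0,0,0,0,0,0,-0.44,0,0,0,0,0,0,-0.55,0,0,0,0,0,0,-0.66,0,0,0,0,0,0,-0.77,0,0,0,0,0,0,-0.88,0,0,0,0,0,0,-0.99,0,0,0,0,0,0,-1.07,0,0,0,0,0,0,-1.1,0]
}}

```text
clock: 6.53
eef_pos: [563.7, 149.9, 251.8]
tcp_rot: [-3.139, -0.001, 2.117]
contact_force: [0.2, -0.4, -7.2]
opening: 0.198
```

Run:
```python
from h import *
s=sense();print(s['clock'],s['eef_pos'],s['tcp_rot'],s['contact_force'],s['wrist_torque'],s['opening'])
fs=grab_frame("scene"); cv2.imwrite("pics/f.png",cv2.resize(fs["color"][150:430,200:460],(700,754*1)[0:1]+(600,),interpolation=cv2.INTER_CUBIC))
```

```text
6.5333 [563.65968223 149.85948365 251.75631418] [-3.13860228e+00 -1.23402797e-03  2.11660873e+00] [ 0.23480478 -0.39902036 -7.19877711] [ 0.01314128 -0.02280843  0.0149342 ] 0.198478157478564
```

View pics/f.png

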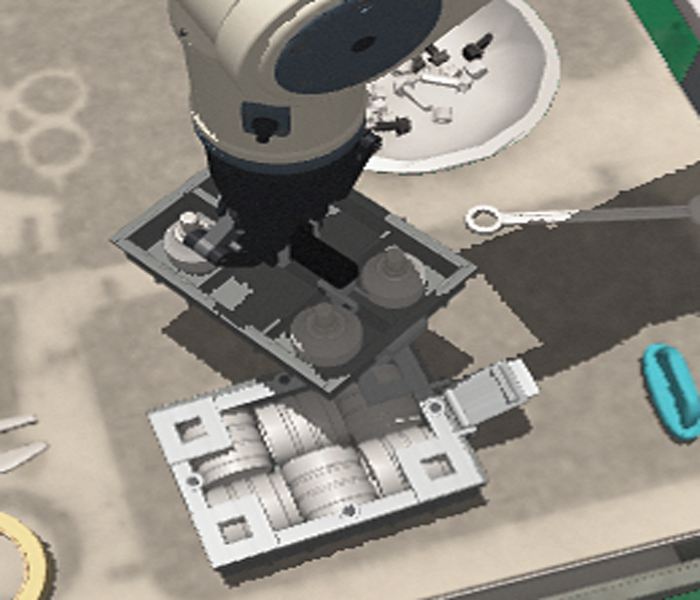

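f.png: strike block is visible under the lip of the end now facing lower right (415,330), so it's on tool +x; a further +1.11 yaw brings it over the latch end. No valve has moved. Rotate on and go over the lower tray.

```bash
python3 -c "
from h import *
rel((583,271,245),(np.pi,0,3.226))"
```

```text
rel [0.0935, 0.0794, 0.0067] [-0.0019, -0.0027, -1.1099]
```

Emit:
{"op": "drive_tool", "data": {
  "targets": [0.003,0.003,0,0,0,-0.04,0,0.009,0.008,0,0,0,-0.12,0,0.018,0.016,0,0,0,-0.22,0,0.028,0.024,0,0,0,-0.33,0,0.038,0.032,0,0,0,-0.44,0,0.048,0.04,0,0,0,-0.55,0,0.058,0.048,0,0,0,-0.66,0,0.068,0.056,0,0,0,-0.77,0,0.078,0.065,0,0,0,-0.88,0,0.087,0.073,0.002,-0.001,-0.001,-0.99,0,0.092,0.078,0.004,-0.002,-0.002,-1.08,0,0.0935,0.0795,0.006,-0.002,-0.003,-1.11,0]
}}

```text
clock: 7.58
eef_pos: [584.1, 272.2, 245.8]
tcp_rot: [3.141, 0.001, -3.056]
contact_force: [-0.1, -1.1, -7.2]
opening: 0.2
```

Emit:
{"op": "drive_tool", "data": {
  "targets": [0,0,0,0,0,0,0,0,0,0,0,0,0,0]
}}

```text
clock: 7.75
eef_pos: [583.7, 271.0, 245.9]
tcp_rot: [-3.141, 0.0, -3.063]
contact_force: [0.3, -0.3, -7.1]
opening: 0.199
```

Run:
```python
from h import *
s=sense();print(s['clock'],s['eef_pos'],s['tcp_rot'],s['contact_force'],s['wrist_torque'],s['opening'])
fs=grab_frame("scene"); np.save("fs.npy",fs["color"]); cv2.imwrite("pics/g.png",cv2.resize(fs["color"][240:440,220:420],(800,600)[1:]*2,interpolation=cv2.INTER_CUBIC))
z=48+s['eef_pos'][2]-128.2; yaw=s['tcp_rot'][2]+np.pi
for x,y in((-90,-65),(-90,65),(90,-65),(90,65)):
    p=R.from_euler('z',yaw).apply([x,y,0])+[s['eef_pos'][0],s['eef_pos'][1],z]; print((proj(fs,p)-[220,240])*3)
```

```text
7.75 [583.74978497 270.95417113 245.92710649] [-3.14109674e+00  4.73458627e-04 -3.06314650e+00] [ 0.30020471 -0.3135467  -7.08772901] [0.01829481 0.05804518 0.03546374] 0.19921123947486272
[403.47914557 136.46172634]
[504.13006511 365.92313744]
[ 76.02129093 252.12179391]
[156.4991839  499.76605557]
```

View pics/g.png

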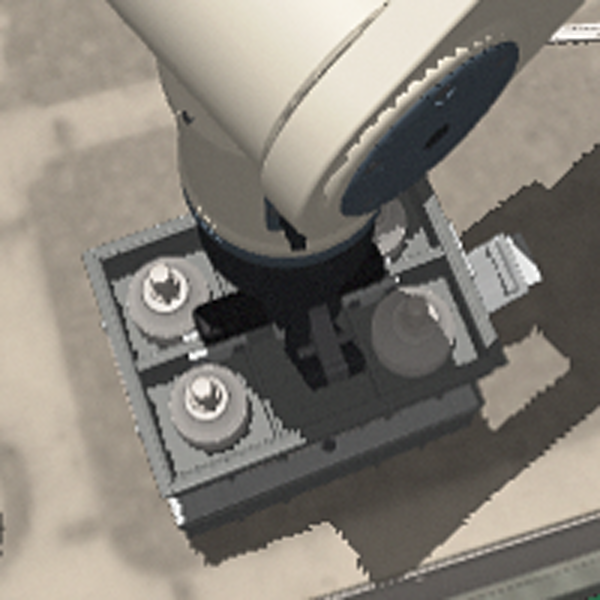

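g.png: tray over the lower tray, strike end to the latch (510,270). Observed lip corners are about (83,250), (170,495), (498,352), slightly off prediction. I'll fit the edges with a line detector.

Run:
```python
from h import *
g=cv2.cvtColor(np.load("fs.npy"),cv2.COLOR_BGR2GRAY)[240:440,220:420]
g=cv2.resize(g,None,fx=3,fy=3,interpolation=cv2.INTER_CUBIC)
l=cv2.createLineSegmentDetector().detect(g)[0][:,0]
fs=grab_frame("scene")
for a in l:
    if np.hypot(a[2]-a[0],a[3]-a[1])<75: continue
    if a[0]>a[2]: a=a[[2,3,0,1]]
    P=onz(fs,a[0]/3+220,a[1]/3+240,165.7); Q=onz(fs,a[2]/3+220,a[3]/3+240,165.7); d=Q-P
    print(a.round(0),P[:2].round(1),Q[:2].round(1),"ang",round(np.arctan2(d[1],d[0]),4))
```

```text
[298. 103. 357.  37.] [547.3 165.3] [505.4 136.8] ang -2.5431
[418. 574. 599. 517.] [559.8 409.3] [470.1 409.3] ang -3.141
[428. 173. 482. 118.] [493.2 222. ] [455.8 200.8] ang -2.6257
[444. 278. 478. 357.] [503.  278.1] [499.9 320.9] ang 1.6442
[173. 493. 304. 442.] [660.1 342.1] [593.9 336.5] ang -3.0572
[324. 164. 476.  -0.] [543.9 202.4] [435.5 133. ] ang -2.5719
[447. 260. 485. 347.] [498.5 269.4] [494.8 316.9] ang 1.6484
[436. 564. 583. 518.] [550.8 407.3] [477.1 407.3] ang -3.1412
[423. 563. 599. 508.] [556.4 405.3] [468.5 405.2] ang -3.1411
[ 99. 260. 123. 331.] [668.2 220.4] [665.1 259.5] ang 1.65
[105.   1. 157.  58.] [632.1  77.1] [613.1 118.7] ang 2.0005
[446. 599. 599. 550.] [550.9 423.2] [475.2 423.2] ang 3.1412
[237. 502. 388. 441.] [632.1 354.3] [554.8 347.5] ang -3.0537
```

Edge angles give the tray yaw as 0.073–0.084, in line with the hand. In y it's centred (lip edge at 335.6). In x the tray sits about 4 mm towards the robot from the TCP. The frame centre is (583, 270.5), so I aim TCP x at about 587 and descend.

```bash
python3 -c "
from h import *
rel((587,270.9,203),(np.pi,0,3.226))"
```

```text
rel [-0.0029, -0.0001, 0.0436] [-0.0001, 0.0015, -0.0061]
```

Emit:
{"op": "drive_tool", "data": {
  "targets": [-0.001,0,0.004,0,0,-0.002,0,-0.002,0,0.01,0,0,-0.004,0,-0.003,0,0.018,0,0,-0.004,0,-0.003,0,0.026,0,0,-0.004,0,-0.003,0,0.033,0,0,-0.004,0,-0.003,0,0.038,0,0.001,-0.004,0,-0.003,0,0.041,0,0.001,-0.004,0,-0.003,0,0.0425,0,0.001,-0.004,0,-0.003,0,0.043,0,0.001,-0.004,0,-0.003,0,0.043,0,0.001,-0.004,0]
}}

```text
clock: 8.68
eef_pos: [587.5, 271.5, 204.1]
tcp_rot: [3.141, 0.002, -3.057]
contact_force: [0.5, -0.2, -6.9]
opening: 0.202
```

Emit:
{"op": "drive_tool", "data": {
  "targets": [0,0,0.001,0,0,0,0,0,0,0.002,0,0,0,0,0,0,0.003,0,0,0,0,0,0,0.004,0,0,0,0,0,0,0.0045,0,0,0,0,0,0,0.0045,0,0,0,0]
}}

```text
clock: 9.18
eef_pos: [587.4, 271.4, 199.4]
tcp_rot: [3.141, 0.001, -3.057]
contact_force: [0.0, -0.4, -7.1]
opening: 0.195
```

Emit:
{"op": "drive_tool", "data": {
  "targets": [0,0,0.001,0,0,0,0,0,0,0.0015,0,0,0,0,0,0,0.002,0,0,0,0,0,0,0.002,0,0,0,0]
}}

```text
clock: 9.52
eef_pos: [587.4, 271.4, 197.4]
tcp_rot: [3.141, 0.001, -3.057]
contact_force: [-0.1, -0.6, -7.6]
opening: 0.196
```

Emit:
{"op": "drive_tool", "data": {
  "targets": [0,0,0.0005,0,0,0,0,0,0,0.001,0,0,0,0,0,0,0.001,0,0,0,0,0,0,0.001,0,0,0,0]
}}

```text
clock: 9.85
eef_pos: [587.4, 271.4, 196.5]
tcp_rot: [3.141, 0.001, -3.057]
contact_force: [0.6, -0.3, -7.3]
opening: 0.197
```

```bash
python3 -c "
from h import *
s=sense();print(s['eef_pos'],s['tcp_rot'],s['contact_force'],s['wrist_torque'])"
```

```text
[587.40394785 271.37635699 196.4625105 ] [ 3.14134874e+00  1.35876438e-03 -3.05739743e+00] [ 0.56883545 -0.30100096 -7.2625121 ] [0.00407362 0.00451411 0.0079704 ]
```

Still no contact, so the lugs may already be entering. Continue gently.

Emit:
{"op": "drive_tool", "data": {
  "targets": [0,0,0.0005,0,0,0,0,0,0,0.001,0,0,0,0,0,0,0.0015,0,0,0,0,0,0,0.0015,0,0,0,0]
}}

```text
clock: 10.18
eef_pos: [587.4, 271.4, 194.9]
tcp_rot: [3.141, 0.001, -3.057]
contact_force: [-1.4, -0.2, -7.9]
opening: 0.196
```

Emit:
{"op": "drive_tool", "data": {
  "targets": [0,0,0.0005,0,0,0,0,0,0,0.001,0,0,0,0,0,0,0.0015,0,0,0,0,0,0,0.0015,0,0,0,0]
}}

```text
clock: 10.52
eef_pos: [587.4, 271.4, 193.4]
tcp_rot: [3.141, 0.001, -3.057]
contact_force: [0.1, 0.3, -8.0]
opening: 0.195
```

```bash
python3 -c "
from h import *
s=sense();print(s['eef_pos'],s['tcp_rot'],s['contact_force'],s['wrist_torque'])"
```

```text
[587.37403715 271.38062613 193.37490179] [ 3.14136697e+00  1.29133203e-03 -3.05735850e+00] [ 0.07199038  0.26368069 -7.96667031] [-0.00064482 -0.04628056 -0.01937631]
```

In the sockets at first try, it seems. Down to home at about 186.

Emit:
{"op": "drive_tool", "data": {
  "targets": [0,0,0.001,0,0,0,0,0,0,0.002,0,0,0,0,0,0,0.003,0,0,0,0,0,0,0.004,0,0,0,0,0,0,0.005,0,0,0,0,0,0,0.005,0,0,0,0]
}}

```text
clock: 11.02
eef_pos: [587.6, 271.5, 188.5]
tcp_rot: [3.141, 0.002, -3.057]
contact_force: [0.3, -0.1, -6.2]
opening: 0.195
```

Emit:
{"op": "drive_tool", "data": {
  "targets": [0,0,0.0005,0,0,0,0,0,0,0.001,0,0,0,0,0,0,0.0015,0,0,0,0,0,0,0.0015,0,0,0,0]
}}

```text
clock: 11.35
eef_pos: [587.8, 271.6, 187.3]
tcp_rot: [3.141, 0.002, -3.057]
contact_force: [0.1, -0.0, -4.1]
opening: 0.195
```

```bash
python3 -c "
from h import *
s=sense();print(s['eef_pos'],s['tcp_rot'],s['contact_force'],s['wrist_torque'])"
```

```text
[587.78856624 271.55825344 187.34706755] [ 3.14097860e+00  2.42302647e-03 -3.05739395e+00] [ 0.13629921 -0.04796426 -4.1466455 ] [ 0.13986855 -0.3652108  -0.01791489]
```

Emit:
{"op": "drive_tool", "data": {
  "targets": [0,0,0.0005,0,0,0,0,0,0,0.001,0,0,0,0,0,0,0.001,0,0,0,0,0,0,0.001,0,0,0,0]
}}

```text
clock: 11.68
eef_pos: [587.8, 271.6, 186.4]
tcp_rot: [3.141, 0.003, -3.057]
contact_force: [0.2, 1.4, 0.2]
opening: 0.194
```

Run:
```python
from h import *
s=sense();print(s['eef_pos'],s['tcp_rot'],s['contact_force'],s['wrist_torque'])
fs=grab_frame("scene"); np.save("fs2.npy",fs["color"]); cv2.imwrite("pics/h.png",cv2.resize(fs["color"][270:440,230:430],(800,600),interpolation=cv2.INTER_CUBIC))
```

```text
[587.80921385 271.59107776 186.40180481] [ 3.14095770e+00  2.50886960e-03 -3.05730627e+00] [0.17067989 1.38298739 0.23257993] [ 0.22171751 -0.56606385  0.04253959]
```

View pics/h.png

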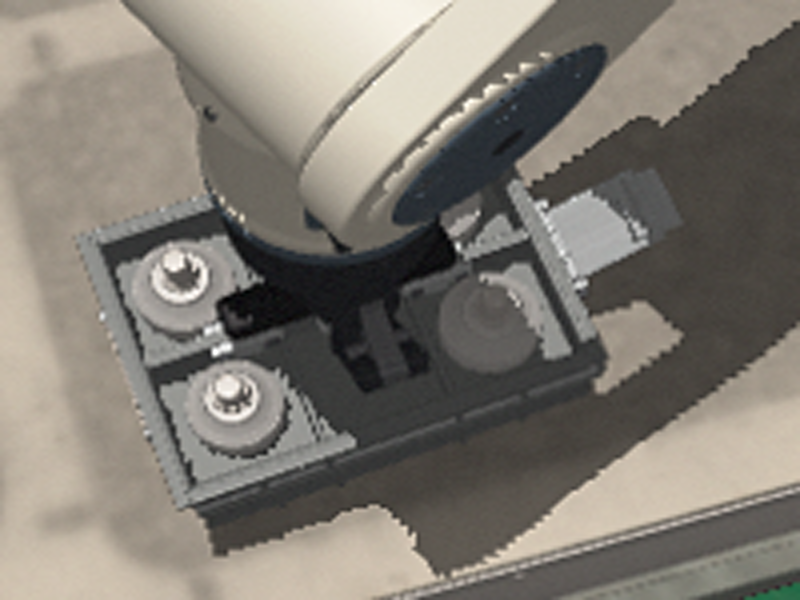

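h.png: the tray sits down over the frame, valves upright, latch leaning out at (620,220). Its weight is now carried at about the home height (186.4 against 186.2 expected), with a small moment in the grip. I'll ease the grip so it can settle.

Emit:
{"op": "drive_tool", "data": {
  "targets": [0,0,0,0,0,0,0,0,0,0,0,0,0,0,0,0,0,0,0,0,0.22,0,0,0,0,0,0,0.26,0,0,0,0,0,0,0.3,0,0,0,0,0,0,0.35,0,0,0,0,0,0,0.35],
  "force": 20
}}

```text
clock: 12.32
eef_pos: [587.4, 271.4, 186.0]
tcp_rot: [3.141, 0.001, -3.057]
contact_force: [0.1, 0.1, 0.4]
opening: 0.352
```

Run:
```python
from h import *
s=sense();print(s['eef_pos'],s['tcp_rot'],s['contact_force'],s['wrist_torque'],s['opening'])
fs=grab_frame("scene"); a=np.load("fs2.npy")
g0,g1=[cv2.cvtColor(x,cv2.COLOR_BGR2GRAY)[270:440,230:430].astype(np.float32) for x in(a,fs["color"])]
w=cv2.createHanningWindow((60,60),cv2.CV_32F)
for n,(r,c) in dict(left=(50,10),front=(80,30),right=(40,110),frontright=(75,95)).items(): print(n,cv2.phaseCorrelate(g0[r:r+60,c:c+60],g1[r:r+60,c:c+60],w))
```

```text
[587.35097409 271.36503819 185.99563948] [ 3.14139420e+00  1.18359153e-03 -3.05738448e+00] [0.0550302  0.1035831  0.39102925] [-0.02036542 -0.00417892 -0.01948266] 0.35186660933450414
left ((1.706100074244798, -0.846538792154174), 0.8982054464022319)
front ((1.1690434997467278, -0.9589537482907886), 0.797998478545083)
right ((1.1510796766462548, -0.2754203010760996), 0.8610232332017687)
frontright ((0.41884882341325635, -0.17268997234111794), 1.002914637989468)
```

The arm feels nothing now. Something shifted by 1–2 px on release, so I'll back off to get a clear view and check that it's seated.

Emit:
{"op": "drive_tool", "data": {
  "targets": [0,0,-0.005,0,0,0,0.35,0,0,-0.015,0,0,0,0.35,0,0,-0.035,0,0,0,0.35,0,0,-0.065,0,0,0,0.3,0,0,-0.1,0,0,0,0.2,0.03,0,-0.13,0,0,0,0.1,0.07,0.01,-0.14,0,0,0,0,0.11,0.02,-0.14,0,0,0,0,0.15,0.04,-0.14,0,0,0,0,0.18,0.07,-0.14,0,0,0,0,0.2,0.1,-0.14,0,0,0,0,0.21,0.13,-0.14,0,0,0,0]
}}

```text
clock: 13.37
eef_pos: [364.1, 383.8, 327.3]
tcp_rot: [3.14, 0.002, -3.057]
contact_force: [0.6, 0.7, 0.8]
opening: 0.0
```

Run:
```python
from h import *
s=sense();print(s['clock'],s['eef_pos'],s['tcp_rot'],s['contact_force'])
fs=grab_frame("scene"); ft=grab_frame("top"); np.save("a.npy",fs["color"]);np.save("b.npy",ft["color"])
a=cv2.resize(fs["color"][285:435,240:420],(480,400),interpolation=cv2.INTER_CUBIC); b=cv2.resize(ft["color"][155:295,150:250],(320,448),interpolation=cv2.INTER_CUBIC)[:400] if 0 else cv2.resize(ft["color"][155:295,150:262],(320,400),interpolation=cv2.INTER_CUBIC)
cv2.imwrite("pics/i.png",np.hstack([a,b]))
```

```text
13.3667 [364.08993394 383.79467249 327.29717009] [ 3.14029669e+00  1.71958911e-03 -3.05733204e+00] [0.61128623 0.6531108  0.82784207]
```

View pics/i.png

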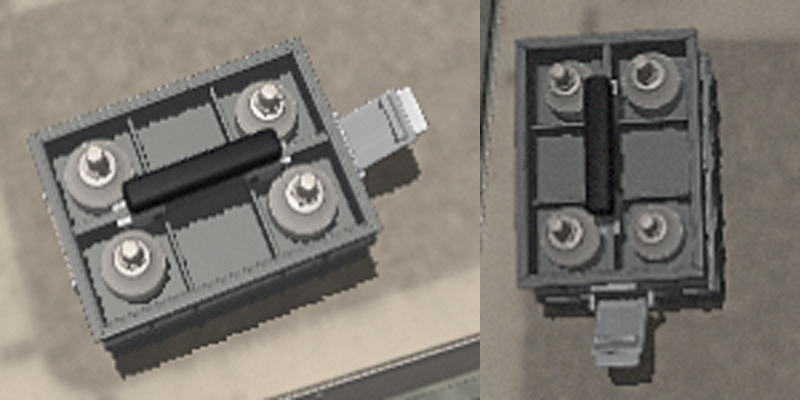

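i.png: tray on the lower tray, strike end to the latch, all four valves upright. Lip corners: scene panel (33,133),(297,40),(380,235),(100,338); top panel (517,40),(695,30),(702,280),(518,287). Triangulating their heights.

Run:
```python
from h import *
fs=grab_frame("scene"); ft=grab_frame("top")
S=lambda p:(p[0]*180/480+240-.3,p[1]*150/400+285-.3); T=lambda p:((p[0]-480)*112/320+150-.3,p[1]*140/400+155-.3)
A=dict(xm=(33,133),mm=(297,40),mp=(380,235),xp=(100,338)); B=dict(xp=(517,40),xm=(695,30),mm=(702,280),mp=(518,287))
for k in A: print(k,*[np.round(v,1) for v in tri(ray(ft,*T(B[k])),ray(fs,*S(A[k])))])
for z in(106,118): 
  print(z,"scene",np.mean([onz(fs,*S(A[k]),z) for k in A],0),"top",np.mean([onz(ft,*T(B[k]),z) for k in A],0))
# sub-pixel lip lines
for n,f,(x0,y0,x1,y1) in(("s",fs,(240,285,390,430)),("t",ft,(150,155,240,262))):
    g=cv2.resize(cv2.cvtColor(f["color"],7)[y0:y1,x0:x1] if 0 else cv2.cvtColor(f["color"],cv2.COLOR_BGR2GRAY)[y0:y1,x0:x1],None,fx=3,fy=3,interpolation=cv2.INTER_CUBIC)
    for a in cv2.createLineSegmentDetector().detect(g)[0][:,0]:
        if np.hypot(a[2]-a[0],a[3]-a[1])<110: continue
        P,Q=[onz(f,a[i]/3+x0,a[i+1]/3+y0,106) for i in(0,2)]; d=Q-P
        if d[0]+d[1]<0:P,Q=Q,P;d=-d
        print(n,P[:2].round(1),Q[:2].round(1),"ang",round(np.arctan2(d[1],d[0]),4))
```

```text
xm [674.8 213.2 108.4] 0.6
mm [498.7 198.6  99.5] 3.6
mp [489.7 328.2  95.1] 0.4
xp [665.3 340.6 105.8] 1.3
106 scene [583.06710321 270.93561537 106.        ] top [581.51263574 269.28540027 106.        ]
118 scene [583.94003464 274.01866528 118.        ] top [578.44228102 266.46065212 118.        ]
s [507.  206.8] [574.7 212.5] ang 0.083
s [533.3 331.1] [611.2 337.7] ang 0.0843
t [494.9 318.4] [659.1 333.5] ang 0.0923
t [669.  218.3] [658.8 332.5] ang 1.6604
t [536.3 331. ] [635.1 339.1] ang 0.0818
```

Triangulated lip heights are 95–108 (home is 106; a lug resting on the plate would give 118), and the centre agrees with the frame. I'll feel the handle top lightly at both ends with shut fingertips: home is z 140, so TCP 213.

```bash
python3 -c "
from h import *
rel((545,267.4,300),(np.pi,0,3.226));rel((545,267.4,220),(np.pi,0,3.226))"
```

```text
rel [-0.1676, -0.1313, 0.0269] [0.0006, 0.0023, 0.002]
rel [-0.1674, -0.1314, 0.1069] [0.0006, 0.0023, 0.002]
```

Emit:
{"op": "drive_tool", "data": {
  "targets": [-0.03,-0.025,0.01,0,0,0,0,-0.06,-0.047,0.015,0,0,0,0,-0.09,-0.07,0.02,0,0,0,0,-0.12,-0.094,0.027,0,0,0,0,-0.145,-0.114,0.027,0,0.001,0,0,-0.16,-0.126,0.04,0,0.002,0.001,0,-0.1675,-0.1315,0.06,0,0.002,0.002,0,-0.1675,-0.1315,0.08,0,0.002,0.002,0,-0.1675,-0.1315,0.095,0,0.002,0.002,0,-0.1675,-0.1315,0.103,0,0.002,0.002,0,-0.1675,-0.1315,0.107,0,0.002,0.002,0,-0.1675,-0.1315,0.107,0,0.002,0.002,0]
}}

```text
clock: 14.57
eef_pos: [545.2, 265.5, 218.6]
tcp_rot: [-3.141, -0.001, -3.06]
contact_force: [0.0, 0.3, -0.1]
opening: -0.005
```

Emit:
{"op": "drive_tool", "data": {
  "targets": [0,0,0.001,0,0,0,0,0,0,0.002,0,0,0,0,0,0,0.003,0,0,0,0,0,0,0.004,0,0,0,0,0,0,0.0045,0,0,0,0,0,0,0.0045,0,0,0,0]
}}

```text
clock: 15.07
eef_pos: [545.1, 266.4, 214.5]
tcp_rot: [3.141, -0.0, -3.059]
contact_force: [0.4, -0.2, -0.3]
opening: -0.001
```

Emit:
{"op": "drive_tool", "data": {
  "targets": [0,0,0.0005,0,0,0,0,0,0,0.001,0,0,0,0,0,0,0.001,0,0,0,0]
}}

```text
clock: 15.32
eef_pos: [545.1, 266.3, 213.4]
tcp_rot: [3.141, -0.001, -3.059]
contact_force: [-0.1, 0.5, -0.4]
opening: -0.003
```

Emit:
{"op": "drive_tool", "data": {
  "targets": [0,0,0.0005,0,0,0,0,0,0,0.001,0,0,0,0,0,0,0.001,0,0,0,0]
}}

```text
clock: 15.57
eef_pos: [545.2, 266.4, 212.5]
tcp_rot: [3.141, -0.0, -3.059]
contact_force: [0.1, -0.1, 1.2]
opening: 0.002
```

Emit:
{"op": "drive_tool", "data": {
  "targets": [0,0,0.0003,0,0,0,0,0,0,0.0005,0,0,0,0,0,0,0.0005,0,0,0,0]
}}

```text
clock: 15.82
eef_pos: [545.3, 266.4, 212.5]
tcp_rot: [3.141, -0.0, -3.059]
contact_force: [-2.1, -0.2, 5.5]
opening: -0.005
```

Hard contact at TCP 212.5, so the latch end is home. Now the far end of the handle.

Emit:
{"op": "drive_tool", "data": {
  "targets": [0,0,-0.006,0,0,0,0,-0.02,0,-0.006,0,0,0,0,-0.045,0,-0.006,0,0,0,0,-0.065,0,-0.006,0,0,0,0,-0.075,0,-0.005,0,0,0,0,-0.075,0,-0.003,0,0,0,0,-0.075,0,-0.002,0,0,0,0,-0.075,0,-0.0015,0,0,0,0,-0.075,0,-0.001,0,0,0,0,-0.075,0,-0.001,0,0,0,0]
}}

```text
clock: 16.65
eef_pos: [619.0, 272.5, 212.9]
tcp_rot: [3.141, -0.001, -3.059]
contact_force: [-0.1, -0.4, 0.1]
opening: 0.001
```

Emit:
{"op": "drive_tool", "data": {
  "targets": [0,0,0.0005,0,0,0,0,0,0,0.001,0,0,0,0,0,0,0.001,0,0,0,0]
}}

```text
clock: 16.9
eef_pos: [620.0, 272.6, 212.5]
tcp_rot: [3.141, 0.0, -3.059]
contact_force: [-0.2, 0.5, 4.1]
opening: 0.004
```

Same height at the far end: seated and level. Next, rise and come round in front of the latch.

```bash
python3 -c "
from h import *
c,s=np.cos(.0845),np.sin(.0845); p=np.array([485.4,262.2])
q=p-85*np.array([c,s]); print(q)
rel((*q,300),(np.pi,0,3.226));rel((*q,163),(np.pi,0,3.226))"
```

```text
[400.7032801  255.02604442]
rel [0.22, 0.0005, -0.0876] [0.0006, 0.0004, -0.002]
rel [0.2201, 0.0004, 0.0494] [0.0006, 0.0004, -0.002]
```

Emit:
{"op": "drive_tool", "data": {
  "targets": [0,0,-0.02,0,0,0,0,0,0,-0.055,0,0,0,0,0.03,0,-0.085,0,0,0,0,0.07,0,-0.088,0,0,0,0,0.11,0,-0.088,0,0,0,0,0.15,0,-0.088,0,0,0,0,0.19,0,-0.088,0,0,0,0,0.22,0,-0.08,0,0,-0.002,0,0.22,0,-0.045,0,0,-0.002,0,0.22,0,-0.008,0,0,-0.002,0,0.22,0,0.02,0,0,-0.002,0,0.22,0,0.02,0,0,-0.002,0]
}}

```text
clock: 17.9
eef_pos: [397.7, 252.8, 187.8]
tcp_rot: [-3.138, -0.008, -3.057]
contact_force: [-1.7, -1.3, -1.0]
opening: -0.004
```

Emit:
{"op": "drive_tool", "data": {
  "targets": [0,0,0.01,0,0,0,0,0,0,0.02,0,0,0,0,0,0,0.027,0,0,0,0,0,0,0.03,0,0,0,0,-0.004,0,0.03,0,0,0,0,-0.01,0,0.03,0,0,0,0,-0.016,0,0.03,0,0,0,0,-0.02,0,0.03,0,0,0,0]
}}

```text
clock: 18.57
eef_pos: [422.0, 256.5, 162.7]
tcp_rot: [3.141, 0.001, -3.058]
contact_force: [0.4, -0.1, -0.7]
opening: 0.0
```

Emit:
{"op": "drive_tool", "data": {
  "targets": [-0.004,0,0,0,0,0,0,-0.008,0,0,0,0,0,0,-0.012,0,0,0,0,0,0,-0.016,0,0,0,0,0,0,-0.02,0,-0.002,0,0,0,0,-0.024,0,-0.004,0,0,0,0,-0.028,0,-0.006,0,0,0,0,-0.03,0,-0.008,0,0,0,0]
}}

```text
clock: 19.23
eef_pos: [451.1, 258.8, 170.3]
tcp_rot: [3.141, -0.0, -3.057]
contact_force: [0.7, 0.6, 0.6]
opening: 0.002
```

Emit:
{"op": "drive_tool", "data": {
  "targets": [-0.003,0,0,0,0,0,0,-0.006,0,0,0,0,0,0,-0.009,0,0,0,0,0,0,-0.01,0,0,0,0,0,0]
}}

```text
clock: 19.57
eef_pos: [460.9, 259.6, 170.0]
tcp_rot: [3.141, -0.0, -3.057]
contact_force: [-0.2, -0.2, -1.1]
opening: -0.0
```

Run:
```python
from h import *
fs=grab_frame("scene"); ft=grab_frame("top")
S=lambda p:(p[0]*180/480+240-.3,p[1]*150/400+285-.3); T=lambda p:((p[0]-480)*112/320+150-.3,p[1]*140/400+155-.3)
for a,b in(((407,88),(640,367)),((428,127),(592,365))): print(tri(ray(ft,*T(b)),ray(fs,*S(a))))
d=cv2.absdiff(fs["color"],np.load("a.npy")).max(2); 
c,s=np.cos(.0845),np.sin(.0845)
cv2.imwrite("pics/j.png",cv2.resize(fs["color"][270:410,330:470],(600,600),interpolation=cv2.INTER_CUBIC))
```

```text
(array([438.51502795, 242.31365106,  80.57622531]), np.float64(1.4632877910255395))
(array([437.67540871, 273.23079019,  92.69000292]), np.float64(0.941340235014028))
```

The latch tip is at about (438,258,87), so it leans roughly 1.0 and my fingertips (z 97) passed over it. Back off, go lower (tip z about 75) and push again.

Emit:
{"op": "drive_tool", "data": {
  "targets": [0.01,0,-0.004,0,0,0,0,0.03,0,-0.004,0,0,0,0,0.05,0,0,0,0,0,0,0.06,0,0,0,0,0,0,0.06,0,0.008,0,0,0,0,0.06,0,0.016,0,0,0,0,0.06,0,0.022,0,0,0,0,0.056,0,0.022,0,0,0,0,0.05,0,0.022,0,0,0,0,0.044,0,0.022,0,0,0,0,0.04,0,0.022,0,0,0,0]
}}

```text
clock: 20.58
eef_pos: [422.2, 256.4, 148.2]
tcp_rot: [3.141, 0.0, -3.058]
contact_force: [-0.3, -0.6, 0.2]
opening: 0.002
```

Emit:
{"op": "drive_tool", "data": {
  "targets": [-0.003,0,0,0,0,0,0,-0.006,0,0,0,0,0,0,-0.009,0,0,0,0,0,0,-0.012,0,0,0,0,0,0,-0.015,0,0,0,0,0,0]
}}

```text
clock: 21.0
eef_pos: [428.7, 254.9, 146.7]
tcp_rot: [-3.137, -0.017, -3.059]
contact_force: [-36.3, -1.0, 22.0]
opening: 0.002
```

The force lies along the plate's axis, so the upright fingers jammed its edge by friction. Back off at once. Then I'll tilt the tool about 0.7 rad so the fingers go under the plate and lift it.

Emit:
{"op": "drive_tool", "data": {
  "targets": [0.012,0,0,0,0,0,0,0.025,0,0,0,0,0,0,0.045,0,0,0,0,0,0,0.065,0,0,0,-0.05,0,0,0.075,0,0,0,-0.15,0,0,0.075,0,0,0,-0.25,0,0,0.075,0,0,0,-0.36,0,0,0.075,0,0.005,0,-0.48,0,0,0.075,0,0.01,0,-0.6,0,0,0.075,0,0.015,0,-0.7,0,0,0.075,0,0.02,0,-0.7,0,0,0.075,0,0.022,0,-0.7,0,0]
}}

```text
clock: 22.0
eef_pos: [360.9, 262.6, 157.0]
tcp_rot: [-3.104, 0.566, -3.062]
contact_force: [23.9, 12.8, 13.0]
opening: 0.001
```

Run:
```python
from h import *
s=sense();print(s['eef_pos'],s['tcp_rot'],s['contact_force'],s['qpos'])
M=R.from_euler("xyz",s["tcp_rot"]).as_matrix();print(M.round(3), s['eef_pos']+M@[-11,0,73])
fs=grab_frame("scene");a=np.load("a.npy")
g0,g1=[cv2.cvtColor(x,cv2.COLOR_BGR2GRAY)[290:380,250:350].astype(np.float32) for x in(a,fs["color"])]
print("tray shift px",cv2.phaseCorrelate(g0,g1,cv2.createHanningWindow((100,90),cv2.CV_32F)))
c,t=np.cos(.0845),np.sin(.0845)
def C(d,z): # tip corner at distance d along tray x from pin, height z
    p=np.array([485.4+c*d,262.2+t*d,z])-M@[-11,0,73]; print((M.T@(p-s['eef_pos'])/1000).round(4))
for d,z in((-50,74),(-40,74),(-32,79),(-25,85),(-18,90),(-10,94),(-4,96),(-2,96)): C(d,z)
```

```text
[360.85452479 262.63414633 156.97073285] [-3.10427854  0.56587611 -3.06240234] [23.8835075  12.80765846 12.98874178] [ 0.87593014  0.2581376   2.36570935 -1.29634094  0.43909076  0.4212846 ]
[[-0.841 -0.059  0.537]
 [-0.067  0.998  0.005]
 [-0.536 -0.031 -0.844]] [409.31570745 263.74798533 101.29063642]
tray shift px ((-0.24208883462838315, 0.06242145562643486), 1.029855614238315)
[-0.0071 -0.0064  0.0371]
[-0.0155 -0.0062  0.0425]
[-0.025  -0.0062  0.0425]
[-0.0341 -0.0062  0.0412]
[-0.0427 -0.0061  0.0407]
[-0.0516 -0.0061  0.0416]
[-0.0577 -0.006   0.0432]
[-0.0594 -0.0059  0.0442]
```

The wrist is close to joint 4's limit and reads a force. I'll return part of the tilt at once and look again.

Emit:
{"op": "drive_tool", "data": {
  "targets": [0,0,-0.01,0,0.1,0,0,0,0,-0.015,0,0.2,0,0,0,0,-0.02,0,0.3,0,0,0,0,-0.02,0,0.3,0,0,0,0,-0.02,0,0.3,0,0]
}}

```text
clock: 22.47
eef_pos: [351.5, 262.1, 174.2]
tcp_rot: [-3.101, 0.287, -3.067]
contact_force: [-0.1, -0.6, -0.6]
opening: -0.0
```

Run:
```python
from h import *
s=sense();print(s['eef_pos'],s['tcp_rot'],s['contact_force'],s['qpos'])
ft=grab_frame("top"); fs=grab_frame("scene"); print([proj(f,(485,262,60)).round() for f in (fs,ft)])
cv2.imwrite("pics/k.png",np.hstack([cv2.resize(fs["color"][240:420,330:510],(500,500)),cv2.resize(ft["color"][220:350,130:205],(300,500))]))
```

```text
[351.52104214 262.08400953 174.1686026 ] [-3.10088505  0.28746115 -3.06675612] [-0.13561021 -0.58007828 -0.55053007] [ 0.76842521  0.19955964  2.24977441 -0.42934831  0.53545073 -0.51749833]
[array([370., 340.]), array([200., 261.])]
```

View pics/k.png

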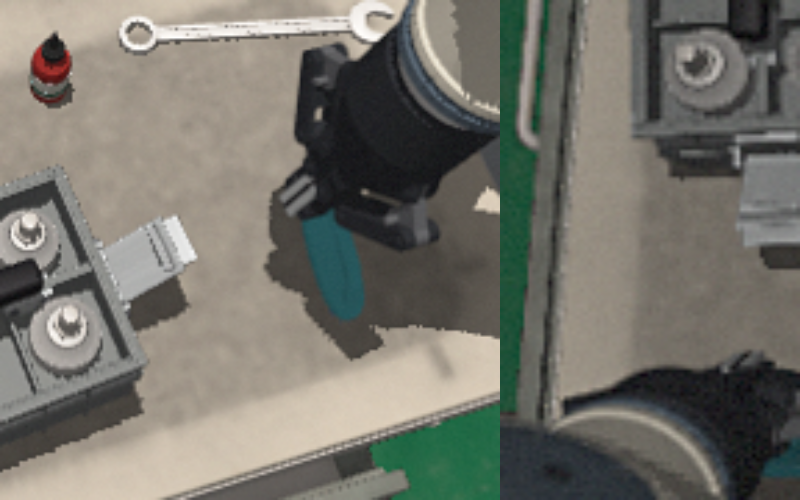

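k.png: latch still leaning out with its tip at about (185,250); brush, bottle and tray undisturbed; force is zero again, so the reading came from the quick wrist motion. A milder tilt of 0.4 with an upward arc avoids the jam.

```bash
cat > l.py <<'E'
from h import *
import sys
s=sense(); Mt=R.from_euler("xyz",(np.pi,.4,-3.057)); c,t=np.cos(.0845),np.sin(.0845)
a=Mt.apply([-11,0,72]); C0=s['eef_pos']+R.from_euler("xyz",s["tcp_rot"]).apply([-11,0,72]); 
print("C now d",round((C0[0]-485.4)*c+(C0[1]-262.2)*t,1),"lat",round(-(C0[0]-485.4)*t+(C0[1]-262.2)*c,1),"z",round(C0[2],1),"F",s['contact_force'].round(1),"q",s['qpos'].round(2),s['clock'])
for q in sys.argv[1:]:
    d,z=map(float,q.split(",")); print(q,end=" "); rel(np.array([485.4+c*d,262.2+t*d,z])-a,(np.pi,.4,-3.057),s)
E
python3 l.py -- -70,85 -62,74 2>&1 | grep -v '^--' || true; python3 - <<'E'
E
sed -i 's/sys.argv\[1:\]/[x for x in sys.argv[1:] if x!="--"]/' l.py; python3 l.py -- -70,85 -60,74
```

```text
C now d -100.7 lat 8.3 z 108.9 F [ 1.4 -0.1 -0.2] q [ 0.77  0.2   2.25 -0.43  0.53 -0.51] 22.5667
Traceback (most recent call last):
  File "l.py", line 7, in <module>
    d,z=map(float,q.split(",")); print(q,end=" "); rel(np.array([485.4+c*d,262.2+t*d,z])-a,(np.pi,.4,-3.057),s)
    ^^^
ValueError: could not convert string to float: '--'
C now d -100.7 lat 8.3 z 108.9 F [ 1.4 -0.1 -0.2] q [ 0.77  0.2   2.25 -0.43  0.53 -0.51] 22.5667
-70,85 rel [-0.0149, -0.0099, 0.0337] [-0.0436, -0.1097, -0.0104]
-60,74 rel [-0.0213, -0.0092, 0.0471] [-0.0436, -0.1097, -0.0104]
```

Emit:
{"op": "drive_tool", "data": {
  "targets": [-0.005,-0.003,0.005,-0.01,-0.02,0,0,-0.01,-0.006,0.012,-0.02,-0.05,-0.005,0,-0.015,-0.009,0.022,-0.03,-0.08,-0.01,0,-0.015,-0.01,0.034,-0.04,-0.11,-0.01,0,-0.018,-0.0095,0.041,-0.044,-0.11,-0.01,0,-0.021,-0.009,0.047,-0.044,-0.11,-0.01,0,-0.021,-0.009,0.047,-0.044,-0.11,-0.01,0,-0.021,-0.009,0.047,-0.044,-0.11,-0.01,0]
}}

```text
clock: 23.23
eef_pos: [386.0, 253.0, 134.8]
tcp_rot: [-3.138, 0.4, -3.057]
contact_force: [0.1, 0.1, 0.6]
opening: -0.001
```

```bash
python3 l.py -- -48,74 -42,75 -35,82 -26,88
```

```text
C now d -61.7 lat -1.0 z 72.8 F [0.1 0.1 0.6] q [ 0.71  0.3   2.3  -0.84  0.32 -0.17] 23.2333
-48,74 rel [-0.0131, 0.0008, 0.0042] [-0.0034, -0.0002, -0.0003]
-42,75 rel [-0.019, 0.0008, 0.0056] [-0.0034, -0.0002, -0.0003]
-35,82 rel [-0.0282, 0.0008, 0.0019] [-0.0034, -0.0002, -0.0003]
-26,88 rel [-0.0388, 0.0008, -0.0002] [-0.0034, -0.0002, -0.0003]
```

Emit:
{"op": "drive_tool", "data": {
  "targets": [-0.004,0,0.001,0,0,0,0,-0.008,0,0.003,0,0,0,0,-0.013,0,0.004,0,0,0,0,-0.016,0,0.005,0,0,0,0,-0.016,0,0.005,0,0,0,0]
}}

```text
clock: 23.65
eef_pos: [403.5, 254.6, 137.0]
tcp_rot: [-3.139, 0.401, -3.059]
contact_force: [-0.1, 0.2, 0.4]
opening: 0.001
```

Emit:
{"op": "drive_tool", "data": {
  "targets": [-0.003,0,-0.0005,0,0,0,0,-0.0055,0,-0.0015,0,0,0,0,-0.008,0,-0.0025,0,0,0,0,-0.008,0,-0.0025,0,0,0,0]
}}

```text
clock: 23.98
eef_pos: [408.8, 254.7, 142.1]
tcp_rot: [-3.139, 0.399, -3.058]
contact_force: [-3.5, -0.4, 1.8]
opening: 0.001
```

```bash
python3 l.py -- -26,88 -18,93 -10,95 -4,95
```

```text
C now d -38.8 lat -1.3 z 80.1 F [-3.5 -0.4  1.8] q [ 0.68  0.3   2.26 -0.75  0.33 -0.29] 23.9833
-26,88 rel [-0.0149, 0.001, -0.0023] [-0.0034, -0.0008, -0.0011]
-18,93 rel [-0.0242, 0.001, -0.0038] [-0.0034, -0.0008, -0.0011]
-10,95 rel [-0.0323, 0.001, -0.0025] [-0.0034, -0.0008, -0.0011]
-4,95 rel [-0.0378, 0.0011, -0.0002] [-0.0034, -0.0008, -0.0011]
```

Emit:
{"op": "drive_tool", "data": {
  "targets": [-0.002,0,-0.001,0,0,0,0,-0.004,0,-0.002,0,0,0,0,-0.006,0,-0.003,0,0,0,0,-0.006,0,-0.003,0,0,0,0]
}}

```text
clock: 24.32
eef_pos: [413.7, 255.5, 147.5]
tcp_rot: [-3.139, 0.4, -3.058]
contact_force: [-1.5, 0.1, 0.4]
opening: 0.001
```

Emit:
{"op": "drive_tool", "data": {
  "targets": [-0.002,0,-0.0005,0,0,0,0,-0.004,0,-0.001,0,0,0,0,-0.006,0,-0.0015,0,0,0,0,-0.006,0,-0.0015,0,0,0,0]
}}

```text
clock: 24.65
eef_pos: [418.7, 255.9, 151.1]
tcp_rot: [-3.139, 0.4, -3.058]
contact_force: [-2.0, -0.4, -0.2]
opening: 0.001
```

```bash
python3 l.py -- -26,88 -18,93 -10,95 -4,95
```

```text
C now d -28.8 lat -0.9 z 89.1 F [-2.  -0.4 -0.2] q [ 0.66  0.29  2.24 -0.69  0.35 -0.37] 24.65
-26,88 rel [-0.0022, 0.0007, 0.0021] [-0.0029, 0.0001, -0.0012]
-18,93 rel [-0.0115, 0.0007, 0.0006] [-0.0029, 0.0001, -0.0012]
-10,95 rel [-0.0196, 0.0007, 0.0019] [-0.0029, 0.0001, -0.0012]
-4,95 rel [-0.0251, 0.0007, 0.0042] [-0.0029, 0.0001, -0.0012]
```

Latch is moving at 1–3 N. Keep going.

Emit:
{"op": "drive_tool", "data": {
  "targets": [-0.003,0,0,0,0,0,0,-0.006,0,0,0,0,0,0,-0.009,0,0,0,0,0,0,-0.012,0,0.0005,0,0,0,0,-0.012,0,0.0005,0,0,0,0]
}}

```text
clock: 25.07
eef_pos: [430.2, 256.9, 155.3]
tcp_rot: [-3.139, 0.4, -3.058]
contact_force: [-0.9, -0.5, 0.6]
opening: 0.001
```

Emit:
{"op": "drive_tool", "data": {
  "targets": [-0.003,0,0.001,0,0,0,0,-0.006,0,0.001,0,0,0,0,-0.008,0,0.001,0,0,0,0,-0.008,0,0.001,0,0,0,0]
}}

```text
clock: 25.4
eef_pos: [437.6, 257.4, 157.3]
tcp_rot: [-3.139, 0.4, -3.058]
contact_force: [-0.2, 0.2, -0.6]
opening: 0.001
```

```bash
python3 l.py -- -4,95 0,95
```

```text
C now d -9.8 lat -1.0 z 95.3 F [-0.2  0.2 -0.6] q [ 0.64  0.3   2.2  -0.63  0.36 -0.46] 25.4
-4,95 rel [-0.0052, 0.0008, 0.0025] [-0.0031, -0.0001, -0.0012]
0,95 rel [-0.0089, 0.0008, 0.0041] [-0.0031, -0.0001, -0.0012]
```

Emit:
{"op": "drive_tool", "data": {
  "targets": [-0.002,0,0.0008,0,0,0,0,-0.004,0,0.0016,0,0,0,0,-0.004,0,0.0016,0,0,0,0]
}}

```text
clock: 25.65
eef_pos: [441.8, 257.7, 157.3]
tcp_rot: [-3.139, 0.4, -3.058]
contact_force: [-1.2, 0.1, -0.4]
opening: -0.001
```

Emit:
{"op": "drive_tool", "data": {
  "targets": [-0.001,0,0.0004,0,0,0,0,-0.002,0,0.0008,0,0,0,0,-0.002,0,0.0008,0,0,0,0]
}}

```text
clock: 25.9
eef_pos: [443.7, 257.8, 157.3]
tcp_rot: [-3.139, 0.4, -3.058]
contact_force: [-2.0, 0.7, 1.4]
opening: 0.003
```

Emit:
{"op": "drive_tool", "data": {
  "targets": [-0.001,0,0.0004,0,0,0,0,-0.002,0,0.0008,0,0,0,0,-0.002,0,0.0008,0,0,0,0]
}}

```text
clock: 26.15
eef_pos: [445.9, 258.0, 157.4]
tcp_rot: [-3.139, 0.4, -3.058]
contact_force: [-1.7, 0.1, 1.1]
opening: 0.001
```

```bash
python3 l.py -- 0,95
```

```text
C now d -1.5 lat -1.0 z 95.4 F [-1.7  0.1  1.1] q [ 0.63  0.31  2.19 -0.61  0.36 -0.48] 26.15
0,95 rel [-0.0012, 0.0008, 0.0009] [-0.0031, -0.0002, -0.001]
```

Emit:
{"op": "drive_tool", "data": {
  "targets": [-0.001,0,0.0004,0,0,0,0,-0.002,0,0.0008,0,0,0,0,-0.002,0,0.0008,0,0,0,0]
}}

```text
clock: 26.4
eef_pos: [447.4, 257.8, 157.2]
tcp_rot: [-3.138, 0.399, -3.058]
contact_force: [-7.1, -0.7, 6.0]
opening: -0.002
```

Emit:
{"op": "drive_tool", "data": {
  "targets": [-0.001,0,0.0004,0,0,0,0,-0.0015,0,0.0006,0,0,0,0,-0.0015,0,0.0006,0,0,0,0]
}}

```text
clock: 26.65
eef_pos: [448.2, 257.6, 157.1]
tcp_rot: [-3.138, 0.398, -3.058]
contact_force: [-14.1, -0.6, 10.4]
opening: 0.003
```

```bash
python3 l.py
```

```text
C now d 0.5 lat -1.8 z 94.9 F [-14.1  -0.6  10.4] q [ 0.62  0.31  2.18 -0.6   0.37 -0.49] 26.65
```

Firm stop at d ≈ 0 (upright is nominally −2; a nose blocked by the strike would stop at about −8). Back away.

Emit:
{"op": "drive_tool", "data": {
  "targets": [0.003,0,-0.001,0,0,0,0,0.008,0,-0.003,0,0,0,0,0.018,0,-0.008,0,0,0,0,0.035,0,-0.015,0,0,0,0,0.055,0,-0.025,0,0.04,0,0,0.07,0,-0.045,0,0.1,0,0,0.075,0,-0.07,0,0.16,0,0,0.08,0,-0.1,0,0.22,0,0,0.08,0,-0.13,0,0.28,0,0,0.08,0,-0.15,0,0.3,0,0,0.08,0,-0.15,0,0.3,0,0]
}}

```text
clock: 27.57
eef_pos: [318.7, 248.7, 268.1]
tcp_rot: [3.141, 0.104, -3.059]
contact_force: [0.7, 0.3, 0.6]
opening: -0.004
```

Run:
```python
from h import *
s=sense();print(s['clock'],s['eef_pos'],s['contact_force'])
fs=grab_frame("scene"); ft=grab_frame("top"); c,t=np.cos(.0845),np.sin(.0845)
W=lambda d,l,z:(485.4+c*d-t*l,262.2+t*d+c*l,z)
A=np.load("a.npy");B=np.load("b.npy")
for n,f,o in(("s",fs,A),("t",ft,B)):
    for nm,p in dict(oldtip=W(-44,0,88),oldmid=W(-24,0,74),uptop=W(0,0,115),upmid=W(-2,0,90)).items():
        u,v=proj(f,p).round().astype(int); print(n,nm,(u,v),"old",o[v-1:v+2,u-1:u+2].mean((0,1)).round(),"new",f["color"][v-1:v+2,u-1:u+2].mean((0,1)).round())
# latch top edge: brightest-change blob since before
for n,f,o,box in(("s",fs,A,(330,280,420,370)),("t",ft,B,(175,235,235,295))):
    x0,y0,x1,y1=box; d=f["color"][y0:y1,x0:x1].astype(int)-o[y0:y1,x0:x1]; m=(abs(d).max(2)>35).astype(np.uint8)
    k,l,st,ce=cv2.connectedComponentsWithStats(m)
    for i in range(1,k):
        if st[i,4]>12: print(n,"blob",st[i]+[x0,y0,0,0,0],"mean change",d[l==i].mean(0).round())
for n,f,o,(x0,y0,x1,y1) in(("tray s",fs,A,(245,295,345,385)),("tray t",ft,B,(160,165,220,255)),("brush",fs,cv2.imread("pics/scene0.png"),(430,300,470,360)),("bottle",fs,cv2.imread("pics/scene0.png"),(333,245,363,280)),("cup",fs,cv2.imread("pics/scene0.png"),(285,95,330,150))):
    g0,g1=[cv2.cvtColor(q[y0:y1,x0:x1],cv2.COLOR_BGR2GRAY).astype(np.float32) for q in(o,f["color"])]
    print(n,np.round(cv2.phaseCorrelate(g0,g1,cv2.createHanningWindow((x1-x0,y1-y0),cv2.CV_32F))[0],2),"absdiff",abs(g0-g1).mean().round(1))
```

```text
27.5667 [318.70173595 248.73962677 268.1063687 ] [0.71084282 0.34505242 0.58705047]
s oldtip (np.int64(395), np.int64(326)) old [227. 228. 228.] new [140. 155. 164.]
s oldmid (np.int64(383), np.int64(332)) old [169. 170. 170.] new [139. 153. 162.]
s uptop (np.int64(372), np.int64(330)) old [169. 170. 169.] new [147. 149. 148.]
s upmid (np.int64(372), np.int64(334)) old [167. 168. 167.] new [157. 158. 158.]
t oldtip (np.int64(197), np.int64(281)) old [144. 145. 143.] new [ 97. 105. 111.]
t oldmid (np.int64(198), np.int64(272)) old [124. 124. 123.] new [84. 91. 95.]
t uptop (np.int64(194), np.int64(257)) old [70. 70. 70.] new [128. 128. 127.]
t upmid (np.int64(196), np.int64(260)) old [97. 98. 98.] new [98. 98. 96.]
s blob [364 318  37  42 617] mean change [ 9. 17. 23.]
t blob [188 254  24  36 445] mean change [-8. -5. -1.]
tray s [-0.24  0.06] absdiff 2.0
tray t [0.06 0.01] absdiff 1.5
brush [-0.2   0.09] absdiff 8.8
bottle [-0.02  0.03] absdiff 3.3
cup [ 0.5  -0.01] absdiff 3.1
```

Run:
```python
from h import *
ft=grab_frame("top"); c,t=np.cos(.0845),np.sin(.0845); g=cv2.cvtColor(ft["color"],cv2.COLOR_BGR2GRAY)
for d in range(-18,12,2):
    v=[float(cv2.getRectSubPix(g,(1,1),tuple(map(float,proj(ft,(485.4+c*d-t*l,262.2+t*d+c*l,115)))))[0,0]) for l in(-12,-6,0,6,12)]; print(d,v)
```

```text
-18 [53.0, 53.0, 51.0, 99.0, 105.0]
-16 [55.0, 54.0, 52.0, 44.0, 54.0]
-14 [58.0, 60.0, 61.0, 52.0, 45.0]
-12 [63.0, 61.0, 65.0, 56.0, 55.0]
-10 [56.0, 55.0, 55.0, 54.0, 72.0]
-8 [80.0, 79.0, 66.0, 65.0, 81.0]
-6 [116.0, 120.0, 111.0, 117.0, 116.0]
-4 [112.0, 111.0, 121.0, 130.0, 130.0]
-2 [108.0, 110.0, 118.0, 115.0, 97.0]
0 [125.0, 135.0, 144.0, 143.0, 89.0]
2 [148.0, 148.0, 148.0, 145.0, 98.0]
4 [132.0, 134.0, 142.0, 147.0, 85.0]
6 [94.0, 93.0, 107.0, 127.0, 86.0]
8 [104.0, 95.0, 91.0, 98.0, 109.0]
10 [106.0, 101.0, 104.0, 99.0, 100.0]
```

The plate's top edge lies at d −1 to +5, centred on the pin within error: upright. Handing in.

```bash
python3 -c "
from rig import *
sign_off()"
```

```text
the job is handed in; nothing more can be done
```

The tray of valve bodies is seated on the tray of sleeves, strike end over the latch end. The latch is closed over the strike, the gripper is clear, and the job is handed in after about 28 s of robot time.

I gripped the handle, lifted the tray level and gave it a half turn, because its strike was at the far end. I then lowered it gently; the lugs entered the sockets without a search.

**Seating:** a light touch on each end of the handle top met at the same height, TCP 212.5 against 213 expected. The tray is home and level.

**Latch:** it came to a firm stop upright. In the pictures its top edge lies over the hinge pin within measuring error, and its old place shows bare bench.

**Other things:** the final pictures showed the trays, bottle, cup and brush shifted by 0.5 px or less. The valves stood upright in the last close view, taken before I worked the latch.

These did not go cleanly:
- **First latch pass:** it went over the plate because the latch leaned lower than I had assumed.
- **Second latch pass:** the fingers jammed against the plate's end with about 42 N total at the wrist (36 N along x). That is below the 120 N wrist limit; I backed off at once. If the 40 N pressing limit also counts the fingers, this may have passed it.
- **Steep tilt:** a 0.7 rad tilt took the wrist to joint 4's limit (−1.296 of −1.3) with a brief 30 N reading, probably from the fast motion. A gentler tilt then closed the latch with about 1–4 N until the stop, where I pressed to about 17 N.
- **Lip heights:** the camera heights for the tray's lip scattered between 95 and 108 mm against 106 expected, so I relied on the touch check instead.

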